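# Open the snack box at break time

### The arm

A 6-joint arm with a two-finger parallel gripper is mounted at the origin on the work surface. World frame = base frame: x ahead of the robot, y to its left, z up, the work surface at z = 0. Lengths are in mm, angles in rad, forces in N, time in s.
With the tool pointing down it reaches from about 400 to 925 mm from the base axis. Payload 12.5 kg.
Tool frame: the origin (TCP) lies on the centre line of the jaws, within the pads' length; the fingertips stand 8 mm ahead of it and the grasp point (between the pads) lies 11 mm behind it; z points along the fingers, x is the direction in which the jaws open and shut, and the axes are right-handed (so a half turn about z gives the same grasp; the last joint's range is limited). The gripper opens to 95 mm and grips with 3 to 60 N. Pads are 20 mm wide; open, the fingers measure 119 mm over their backs; the gripper's body (75 mm by 180 mm) begins 59 mm behind the grasp point.
Start: joints at [-1.266, 0.491, 1.559, -0, 1.092, -0.106], TCP at [249.613, -573.009, 222.661] pointing down, gripper open.
Joint ranges: [-3.1, 3.1], [-0.84, 2.19], [0.05, 2.79], [-1.13, 4.28], [0.06, 2.93], [-2.69, 2.69]. Speed limits (rad/s): [2.22, 2.22, 2.79, 3.14, 3.14, 3.14].

### API

Orientations are given as [roll, pitch, yaw] about the fixed x, y, z axes, in that order (R = Rz(yaw) Ry(pitch) Rx(roll)).
In Python, from cell import env gives the robot as it stands. The module is installed in compiled form; this text tells all that it offers.
- The arm moves only by the tool send_rows, never from a script. Its argument "moves" is a list that holds one entry, the list of rows, each a list of 6 numbers: the shift along the tool's x, y, z as a fraction of full scale, then the turn, a rotation vector about the tool's x, y, z as a fraction of full scale. A call has 1 to 12 rows; each row is the pose to reach, as a shift and turn from the pose commanded when the call began, along the tool's axes at that moment; what a row does not reach only later rows make up. Full scale, the value 1, is 0.3 m for a shift and 90 degrees for a turn. A row lasts 1/12 s, in which the tool goes at most 41.7 mm and 7.16 degrees, less where a joint would pass 70% of its speed; a pose out of reach is approached as far as the arm can. A call with a number of a shift or a turn outside -1 to 1 is refused whole. A call with a gripper value outside its range is refused whole. "grip" is the gripper's target within -1 to 1 (shut at 1, half-way at 0, fully open at -1), set as the call begins (left out, the last holds). The fingers move at their own pace and stop on an object; the grip force is fixed at half the most. Time passes only in rows, so rows that repeat a pose let the fingers close. It gives the time, the measured TCP pose, the force and the opening at its end, in the units of the state.
- env.state(): the state, without advancing time (a new reading comes with each control period).
- env.read_camera(name): name is "scene" or "top" or "wrist"; returns a dict with "image" (384x512x3 uint8, red, green, blue), "mtx" (3x3 intrinsics, pixels), "distortion" ([k1, k2, p1, p2, k3] as OpenCV has them; the pictures are not rectified), "T" (4x4, takes a point from camera to world coordinates); the wrist camera has in their place "mount" (4x4, takes a point from camera to tool coordinates, whose origin is the TCP and whose axes are the tool frame's). Camera axes: x right, y up, looking along -z (the intrinsics and any distortion apply to the point x, -y, -z); pixel columns grow to the right and rows downward; lengths in mm; the calibration is good to about 2 mm. A picture is of the moment at which its call begins: read the wrist's pose just before it. There is no depth.
- env.job_done(): hands the job in, once; it reports no verdict.
Trained networks look in the newest picture that a camera, given by its name, has taken for a name from the list of things; names that differ only in an ending like _2 or _b are one class to them, and where a whole thing is asked for, a point or a joint stands for the part that bears it (a point fixed in the world has none). Each returns a list of dicts, best first, with "confidence" (0 to 1); they miss things now and then, are a little off and sometimes report something else, mostly with a low value. They report only what shows in the picture. A call takes as long as a camera call.
- env.look_for(camera, thing): "xy" ([column, row] in pixels, amid what is visible of it).
- env.outline_of(camera, thing): "region" (384x512 bool, what is visible of it) and "xy" ([column, row] in pixels, amid what is visible of it).
The state is a dict: "t": time; "joints": joint angles; "qvel": joint speeds; "tau": joint torques, N m; "eef_pos": TCP position; "tcp_rot": TCP orientation; "ft_force": force on the tool from outside, world axes, zero at the start; "moment": the same for the moment, N m; "opening": opening from 0.0 (shut) to 1.0 (fully open).
Only numpy, scipy, OpenCV 4.12 (cv2) and the standard library are available. Lean on these libraries where they do the work, as an engineer would, in place of code of your own. Each camera call takes 0.05 s, during which the arm holds its last target. There are 200 camera calls.

### The job

It is snack time at the school desk: with a fingertip, press the orange release tab on the front of the snack box so that its lid springs up a little, then push the lid right over backwards until it rests fully open. Take nothing in the grip and lift nothing: the box stays standing where it is, and the markers and the cup beside it are left alone.

Things in the scene. Friction and masses are not known exactly. Their poses are not given: they have to be found in the camera images.
- snack_box: Loose teal box, 0.8 to 1 kg, slides if pushed hard. Origin: centre of the tub's underside; z up, front (tab) to -x, hinge at the back (+x). Tub: 150 (x) by 200 (y) by 60 mm high; in front a closed ledge, 36 mm high, reaches to x = -137 mm. White and yellow lid, 150 by 200 by 8 mm, underside at z = 62 mm when shut. Inside, below the rim: cake squares, and a 12 mm metal lifting pin at x = +40 mm.
- lid (a joint): Lid angle, rad: 0 shut, grows as it opens up and backwards, stop at 1.95 (fully open, leaning back past upright). Once unhooked, the pin lifts it within 0.5 s to about 0.75 and no farther; then push the free edge (about 1 N) up and back along its arc (a level push at first shoves the box instead). Let go before upright (1.57) it sinks back to 0.75; past 1.7 it falls gently onto its stop and stays.
- lid_edge (a point): Middle of the lid's free front edge, on its underside, 150 mm from the hinge line. Its axes turn with the lid: x from the free edge to the hinge, y along the edge, z out of the lid's outer face.
- lid_hinge (a point): Middle of the lid's hinge line, at x = +75, y = 0, z = 62 mm of the snack box; the lid turns about the box's y axis here.
- tab (a joint): Angle of the orange release tab, a rocker whose hook holds the lid shut, rad: 0 at rest, grows as its paddle is pressed down, stop at 0.32 (about 9 mm down at the pad point). The lid comes free at about 0.2 to 0.28. It springs back when let go; 2 N at the pad point starts it, 4 to 10 N holds it fully down (more the nearer the hook).
- tab_pad (a point): Point to press, on top of the orange paddle, at x = -115, y = 0, z = 60 mm of the snack box at rest. The paddle is 44 mm wide (y), its front end 16 mm in front of this point. 26 mm behind the point (towards the lid) the tab's hook stands up 10 mm and tilts up to 9 mm forward when pressed; the lid's free edge is 40 mm behind, so a finger pressing here stays clear of the rising lid.
- blue_marker: Bystander: white marker with a blue cap, lying, 140 mm long (x), 20 mm thick; loose, 25 g. Origin under its middle, cap to +x.
- red_marker: Bystander: grey marker with a red cap, lying, 140 mm long (x), 20 mm thick; loose, 25 g. Origin under its middle, cap to +x.
- cup: Bystander: empty green plastic cup standing upright, 66 mm wide at the rim, 85 mm high; loose, 120 g. Origin: centre of its underside.

How it is judged:
By the outcome, as a careful person would: the job done as asked, in the order asked, and still so for the second after the job is handed in, with the robot touching nothing.
It also fails if it takes over 48 s, if anything falls off the work surface, if the arm or the gripper's body presses on something with over 40 N, if the wrist force passes 120 N, or if a joint passes its speed limit or range.

## Working session

There is one attempt and no reset: what is moved stays moved. The work goes in short steps, Python scripts to look and compute and a tool call to move; the robot and the scene stay as the last step left them, time stands still between calls to the robot, and variables do not carry over. Pictures are saved under pics/ and viewed, about 8 in all and at most 12, crops included, and the job is handed in when it is done.

Besides the shell and the picture viewer there is one more tool, called after ">>>" as a command line: name --argument value ..., lists and objects as JSON in quotes. send_rows: Moves the arm, as the interface text tells. Its arguments: {"type":"object","properties":{"moves":{"type":"array","items":{"type":"array","items":{"type":"array","items":{"type":"number"}}}},"grip":{"type":"number"}},"required":["moves"]}

```bash
mkdir -p pics
cat > h.py <<'E'
import numpy as np, cv2
from scipy.spatial.transform import Rotation as R
from cell import env
def ray(c,xy):
    u=cv2.undistortPoints(np.array([[xy]],float),c['mtx'],np.array(c['distortion'],float))[0,0]
    T=c['T']; d=T[:3,:3]@np.array([u[0],-u[1],-1]); return T[:3,3],d
def atz(c,xy,z):
    o,d=ray(c,xy); return o+d*(z-o[2])/d[2]
def proj(c,P):
    T=c['T']; p=(np.atleast_2d(P)-T[:3,3])@T[:3,:3]; p=p*[1,-1,-1]
    return cv2.projectPoints(p,np.zeros(3),np.zeros(3),c['mtx'],np.array(c['distortion'],float))[0][:,0]
def cam(n,save=None):
    s=env.state(); c=env.read_camera(n)
    if n=='wrist':
        T=np.eye(4);T[:3,:3]=R.from_euler('xyz',s['tcp_rot']).as_matrix();T[:3,3]=s['eef_pos'];c['T']=T@c['mount']
    if save: cv2.imwrite('pics/'+save,c['image'][:,:,::-1])
    return c
E
python3 - <<'E'
from h import *
np.set_printoptions(precision=1,suppress=True)
print({k:np.round(v,3) for k,v in env.state().items()})
H=dict(snack_box=40,lid=70,tab=55,tab_pad=60,lid_edge=62,lid_hinge=62,blue_marker=10,red_marker=10,cup=40)
ims=[]
for n in ['top','scene']:
    c=cam(n,n+'0.png'); ims.append(c['image'])
    for t in H:
        for r in env.look_for(n,t)[:2]: print(n,t,np.round(r['xy'],1),round(r['confidence'],2),atz(c,r['xy'],H[t]))
cv2.imwrite('pics/both.png',cv2.resize(np.hstack(ims),(800,300))[:,:,::-1])
print(env.state()['t'])
E
```

```text
{'t': np.float64(0.0), 'joints': array([-1.3,  0.5,  1.6, -0. ,  1.1, -0.1]), 'qvel': array([-0., -0., -0., -0., -0., -0.]), 'tau': array([  0. , -61.3, -25.8,   0.1,   0. ,  -0. ]), 'eef_pos': array([ 249.5, -572.8,  222. ]), 'tcp_rot': array([-3.1,  0. , -1.2]), 'ft_force': array([0.2, 0.3, 0.2]), 'moment': array([ 0.1,  0. , -0. ]), 'opening': np.float64(0.998)}
top snack_box [318.5 194.6] 0.65 [547.4 -71.   40. ]
top tab [320.4 220.5] 0.58 [480.8 -71.5  55. ]
top tab_pad [320.6 225. ] 0.72 [469.5 -70.8  60. ]
top lid_edge [320.4 181. ] 0.84 [580.8 -73.1  62. ]
top lid_hinge [322.7 181.1] 0.63 [580.4 -78.9  62. ]
top blue_marker [221.7 193.2] 0.77 [557.1 182.8  10. ]
top red_marker [392.1 174.5] 0.56 [ 599.7 -275.7   10. ]
top cup [261.1 196.1] 0.9 [546.1  77.8  40. ]
scene snack_box [194.4 204.6] 0.65 [594.1 -68.7  40. ]
scene snack_box [192.4 192.9] 0.54 [550.1 -82.4  40. ]
scene lid [192.5 193.6] 0.92 [584.9 -72.4  70. ]
scene tab [198.3 167. ] 0.54 [458.  -81.8  55. ]
scene tab_pad [201.8 168.3] 0.69 [469.1 -69.5  60. ]
scene lid_edge [190.7 195.2] 0.76 [582.8 -78.3  62. ]
scene lid_hinge [190.2 195.4] 0.65 [583.6 -79.4  62. ]
scene blue_marker [291.2 202.1] 0.48 [533.6 183.1  10. ]
scene red_marker [120.1 214.8] 0.79 [ 616.5 -263.3   10. ]
scene cup [256.8 192.6] 0.59 [535.5  89.2  40. ]
1.0
```

View pics/top0.png

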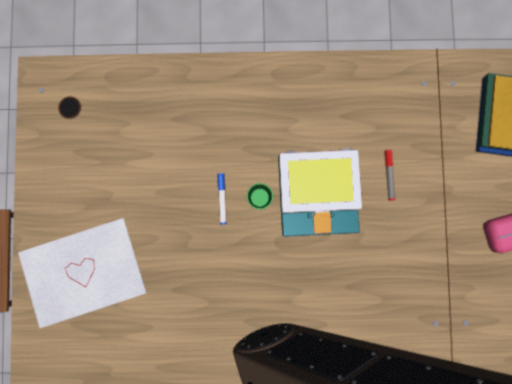

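View pics/scene0.png

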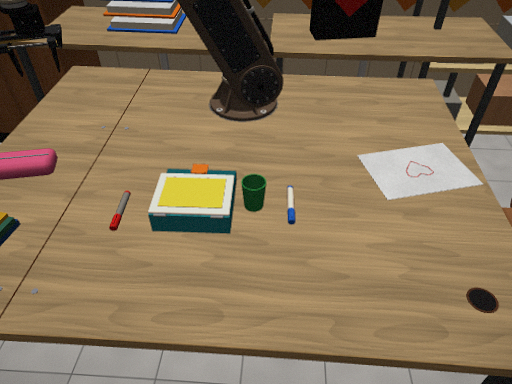

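```bash
cat >> h.py <<'E'
def rows(Pt,Rt,P0=None,R0=None):
    "tool-frame fractions to go from the present pose to target"
    s=env.state()
    if P0 is None: P0=s['eef_pos']; R0=R.from_euler('xyz',s['tcp_rot'])
    return np.round(np.r_[R0.inv().apply(np.array(Pt)-P0)/300,(R0.inv()*Rt).as_rotvec()/(np.pi/2)],3)
E
python3 - <<'E'
from h import *
np.set_printoptions(precision=3,suppress=True)
c=cam('top'); im=c['image']; hsv=cv2.cvtColor(im,cv2.COLOR_RGB2HSV)
roi=np.zeros(im.shape[:2],bool); roi[140:245,270:370]=1
white=(hsv[...,1]<40)&(hsv[...,2]>170)
yel=(abs(hsv[...,0].astype(int)-30)<8)&(hsv[...,1]>120)&(hsv[...,2]>150)
m=((white|yel)&roi).astype(np.uint8); m=cv2.morphologyEx(m,cv2.MORPH_OPEN,np.ones((3,3)))
cs=max(cv2.findContours(m,0,1)[0],key=cv2.contourArea)[:,0]
W=np.array([atz(c,p,70)[:2] for p in cs],np.float32); print('lid',cv2.minAreaRect(W))
o=((hsv[...,0]<18)&(hsv[...,1]>190)&(hsv[...,2]>180)&roi).astype(np.uint8)
cs=max(cv2.findContours(o,0,1)[0],key=cv2.contourArea)[:,0]
W=np.array([atz(c,p,60)[:2] for p in cs],np.float32); print('tab',cv2.minAreaRect(W))
w=env.read_camera('wrist'); print(w['mount']); print(env.state()['tcp_rot'])
E
```

```text
lid ((580.5477294921875, -71.63604736328125), (151.9871826171875, 199.66390991210938), 1.6897518634796143)Traceback (most recent call last):
  File "<stdin>", line 11, in <module>
ValueError: max() iterable argument is empty
```

Run:
```python
from h import *
np.set_printoptions(precision=3,suppress=True)
w=env.read_camera('wrist'); print(w['mount']); print(env.state()['tcp_rot'])
Rt=R.from_euler('xyz',[np.pi,0,-np.pi/2+.03])
print(rows([440,-73,200],Rt), rows([440,-73,200],R.from_euler('xyz',[np.pi,0,np.pi/2+.03])))
```

```text
[[   1.       0.001    0.      -0.134]
 [   0.001   -0.955   -0.298  -85.27 ]
 [   0.       0.298   -0.955 -162.678]
 [   0.       0.       0.       1.   ]]
[ 3.142 -0.    -1.16 ]
[-1.275 -1.247  0.075 -0.    -0.     0.242] [-1.275 -1.247  0.075  0.    -0.    -1.758]
```

>>> send_rows --moves '[[[-0.1, -0.1, 0.0, 0, 0, -0.07], [-0.2, -0.2, 0.0, 0, 0, -0.15], [-0.3, -0.3, 0.0, 0, 0, -0.22], [-0.4, -0.4, 0.02, 0, 0, -0.3], [-0.5, -0.5, 0.02, 0, 0, -0.38], [-0.6, -0.6, 0.02, 0, 0, -0.45], [-0.7, -0.7, 0.02, 0, 0, -0.52], [-0.8, -0.8, 0.02, 0, 0, -0.6], [-0.88, -0.86, 0.02, 0, 0, -0.68], [-0.94, -0.92, 0.02, 0, 0, -0.75], [-0.96, -0.94, 0.02, 0, 0, -0.82], [-0.96, -0.94, 0.02, 0, 0, -0.88]]]' --grip 1

```text
t: 2.1
eef_pos: [393.7, -194.4, 216.9]
tcp_rot: [3.141, -0.0, 0.231]
ft_force: [0.6, -1.1, -1.1]
opening: 0.217
```

Run:
```python
from h import *
print(rows([440,-73,180],R.from_euler('xyz',[np.pi,0,np.pi/2+.03])),env.state()['eef_pos'])
```

```text
[ 0.243 -0.359  0.123  0.    -0.    -0.872] [ 393.72409314 -194.3751606   216.92983562]
```

>>> send_rows --moves '[[[0.06, -0.1, 0.03, 0, 0, -0.08], [0.12, -0.18, 0.06, 0, 0, -0.16], [0.18, -0.26, 0.09, 0, 0, -0.24], [0.243, -0.36, 0.123, 0, 0, -0.32], [0.243, -0.36, 0.123, 0, 0, -0.39], [0.243, -0.36, 0.123, 0, 0, -0.46], [0.243, -0.36, 0.123, 0, 0, -0.53], [0.243, -0.36, 0.123, 0, 0, -0.6], [0.243, -0.36, 0.123, 0, 0, -0.67], [0.243, -0.36, 0.123, 0, 0, -0.74], [0.243, -0.36, 0.123, 0, 0, -0.81], [0.243, -0.36, 0.123, 0, 0, -0.872]]]'

```text
t: 3.1
eef_pos: [440.5, -75.0, 179.8]
tcp_rot: [3.141, 0.0, 1.598]
ft_force: [0.0, -1.3, -0.1]
opening: 0.007
```

Run:
```python
from h import *
np.set_printoptions(precision=1,suppress=True)
s=env.state();print(s['eef_pos'],s['tcp_rot'],s['opening'],s['ft_force'],s['joints'])
c=cam('wrist','w1.png'); 
hsv=cv2.cvtColor(c['image'],cv2.COLOR_RGB2HSV)
for t,z in [('tab_pad',60),('lid_edge',62),('tab',58)]:
    for r in env.look_for('wrist',t)[:1]: print(t,r['xy'],r['confidence'],atz(c,r['xy'],z))
for r in env.outline_of('wrist','tab')[:1]:
    cs=max(cv2.findContours(r['region'].astype(np.uint8),0,1)[0],key=cv2.contourArea)[:,0]
    W=np.array([atz(c,p,60)[:2] for p in cs],np.float32); print(cv2.minAreaRect(W),W.min(0),W.max(0))
im=c['image'].copy()
f=lambda x,y,z:[580.5+x*np.cos(.0295)-y*np.sin(.0295),-71.6+x*np.sin(.0295)+y*np.cos(.0295),z]
for p in proj(c,[f(-115,0,60),f(-75,100,70),f(-75,-100,70),f(-131,22,60),f(-131,-22,60)]): 
    cv2.circle(im,tuple(int(v) for v in p),4,(255,0,255),1)
cv2.imwrite('pics/w1.png',im[:,:,::-1])
```

```text
[440.5 -75.  179.8] [3.1 0.  1.6] 0.006939471663193437 [ 0.  -1.3 -0.1] [-0.3  0.3  2.  -0.   0.8 -1.9]
tab_pad [252.1, 214.4] 0.91 [468.7 -75.   60. ]
lid_edge [228.8, 261.6] 0.86 [518.5 -96.8  62. ]
tab [251.2, 213.5] 0.6 [468.6 -75.8  58. ]
((476.8913269042969, -75.12034606933594), (57.93775177001953, 46.35192108154297), 2.7137744426727295) [447.9 -97.8] [506.7 -51.4]
```

View pics/w1.png

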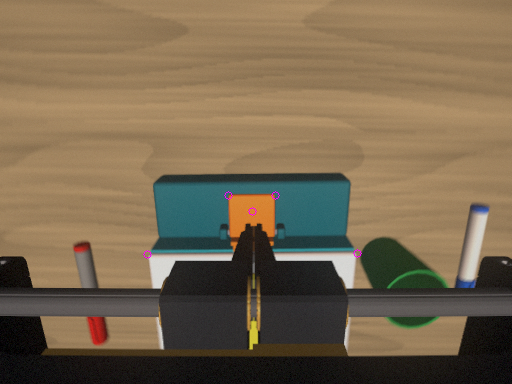

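>>> send_rows --moves '[[[0, 0.077, 0.08, 0, 0, 0], [0, 0.077, 0.16, 0, 0, 0], [0, 0.077, 0.24, 0, 0, 0], [0, 0.077, 0.3, 0, 0, 0], [0, 0.077, 0.33, 0, 0, 0], [0, 0.077, 0.35, 0, 0, 0], [0, 0.077, 0.35, 0, 0, 0]]]'

```text
t: 3.93
eef_pos: [463.4, -74.4, 74.2]
tcp_rot: [-3.141, -0.0, 1.591]
ft_force: [0.1, 0.7, 0.3]
opening: 0.008
```

>>> send_rows --moves '[[[0, 0, 0.01, 0, 0, 0], [0, 0, 0.02, 0, 0, 0], [0, 0, 0.027, 0, 0, 0], [0, 0, 0.034, 0, 0, 0], [0, 0, 0.04, 0, 0, 0], [0, 0, 0.045, 0, 0, 0], [0, 0, 0.05, 0, 0, 0], [0, 0, 0.05, 0, 0, 0]]]'

```text
t: 4.6
eef_pos: [461.8, -74.2, 60.8]
tcp_rot: [-3.139, -0.0, 1.592]
ft_force: [-13.3, -2.0, 23.3]
opening: 0.005
```

Run:
```python
from h import *
s=env.state();print(s['eef_pos'],s['tcp_rot'],s['ft_force'])
c=cam('top','t2.png');d=cam('scene','s2.png')
cv2.imwrite('pics/b2.png',np.hstack([cv2.resize(c['image'][130:260,230:430],(400,260)),cv2.resize(d['image'][120:250,90:290],(400,260))])[:,:,::-1])
```

```text
[461.77523992 -74.21207744  60.76365123] [-3.13871266e+00 -4.52036126e-04  1.59220851e+00] [-13.31435083  -1.96554899  23.29098068]
```

View pics/b2.png

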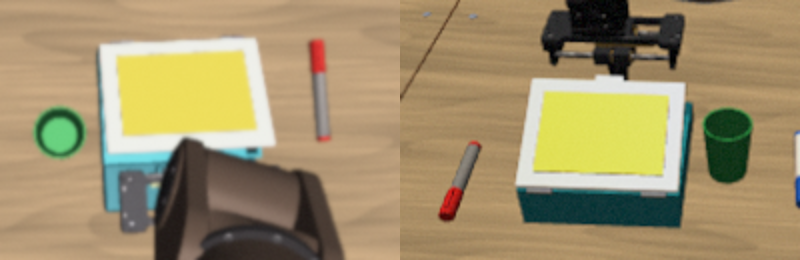

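>>> send_rows --moves '[[[0, -0.01, -0.05, 0, 0, 0], [0, -0.06, -0.1, 0, 0, 0], [0, -0.15, -0.15, 0, 0, 0], [0, -0.24, -0.22, 0, 0, 0], [0, -0.3, -0.3, 0, 0, 0], [0, -0.3, -0.3, 0, 0, 0]]]'

```text
t: 5.2
eef_pos: [371.7, -76.2, 152.8]
tcp_rot: [3.138, 0.001, 1.591]
ft_force: [1.0, 0.3, 0.6]
opening: 0.003
```

```bash
cat >> h.py <<'E'
B=np.array([580.5,-71.6]); YAW=.0295
def f(x,y,z): return [B[0]+x*np.cos(YAW)-y*np.sin(YAW),B[1]+x*np.sin(YAW)+y*np.cos(YAW),z]
def edge(th,y=0): return f(75-150*np.cos(th),y,62+150*np.sin(th))
E
python3 - <<'E'
from h import *
s=env.state();print(s['eef_pos'],s['tcp_rot'],s['ft_force'])
out=[]
for n,(r0,c0) in dict(top=(130,230),scene=(100,90)).items():
    c=cam(n); im=cv2.resize(c['image'],None,fx=2,fy=2)
    for th,col in [(0,(0,0,255)),(.4,(0,255,255)),(.75,(255,0,255))]:
        p=proj(c,[edge(th,-100),edge(th,100),f(75,100,62),f(75,-100,62)])*2
        cv2.polylines(im,[np.int32(p)],True,col,1)
    out.append(im[2*r0:2*r0+300,2*c0:2*c0+400])
cv2.imwrite('pics/b3.png',np.hstack(out)[:,:,::-1])
E
```

```text
[371.73009038 -76.23970577 152.79679909] [3.13836158e+00 1.47627720e-03 1.59148865e+00] [0.95819813 0.31891735 0.5612037 ]
```

View pics/b3.png

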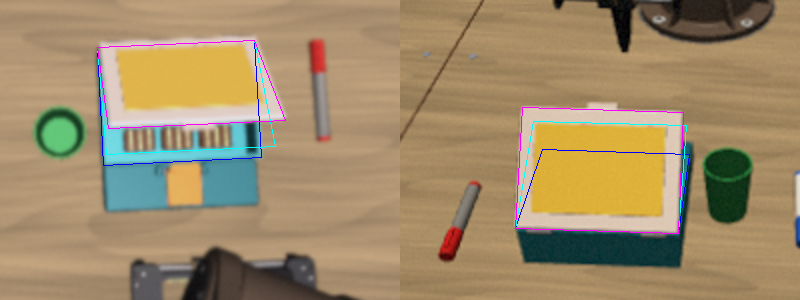

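```bash
cat >> h.py <<'E'
def tool(phi): # tool z=(cos,0,-sin) in box plane, x=box y
    z=np.array([np.cos(phi),0,-np.sin(phi)]); y=np.array([np.sin(phi),0,np.cos(phi)]); x=np.array([0,1.,0])
    return R.from_euler('z',YAW)*R.from_matrix(np.c_[x,y,z])
def tgt(th,over,off): # TCP: 'over' mm from the edge toward the hinge, 'off' mm under the underside
    x=75-(150-over)*np.cos(th)-off*np.sin(th); z=62+(150-over)*np.sin(th)-off*np.cos(th)
    return np.array(f(x,0,z))
E
python3 - <<'E'
from h import *
s=env.state();print(s['joints'])
for a in (.6,.7): print(tgt(.75,-40,25),rows(tgt(.75,-40,25),tool(np.pi/2-a)))
print(rows(tgt(.75,17,25),tool(np.pi/2-.6)))
E
```

```text
[-3.75601329e-01  2.64095874e-01  2.20594696e+00 -5.77828249e-05
  6.67806901e-01 -1.96684516e+00]
[499.47341539 -73.99097787 173.21914268] [ 0.     0.418 -0.074 -0.38   0.003 -0.005]
[499.47341539 -73.99097787 173.21914268] [ 0.     0.418 -0.074 -0.443  0.003 -0.005]
[ 0.002  0.557  0.056 -0.38   0.003 -0.005]
```

>>> send_rows --moves '[[[0, 0.06, -0.02, -0.06, 0, 0], [0, 0.12, -0.04, -0.12, 0, 0], [0, 0.18, -0.05, -0.18, 0, 0], [0, 0.24, -0.06, -0.24, 0, 0], [0, 0.3, -0.07, -0.3, 0, 0], [0, 0.36, -0.074, -0.35, 0, 0], [0, 0.4, -0.074, -0.38, 0.003, -0.005], [0, 0.418, -0.074, -0.38, 0.003, -0.005], [0, 0.418, -0.074, -0.38, 0.003, -0.005]]]'

```text
t: 6.05
eef_pos: [510.4, -62.2, 197.4]
tcp_rot: [2.59, 0.014, 1.589]
ft_force: [-1.0, -1.5, -0.3]
opening: 0.004
```

Run:
```python
from h import *
s=env.state();print(s['joints'],s['eef_pos'],R.from_euler('xyz',s['tcp_rot']).as_matrix()[:,2],s['ft_force'])
print(rows(tgt(.75,-40,25),tool(np.pi/2-.6)))
P0=tgt(.75,-40,25);R0=tool(np.pi/2-.6)
for th,o,off,a in [(.75,17,25,.6),(.75,17,12,.6),(.9,17,10,.5),(1.1,17,10,.4),(1.3,17,10,.3),(1.5,17,10,.15),(1.7,17,10,0),(1.85,17,10,0)]: print(th,tgt(th,o,off),rows(tgt(th,o,off),tool(np.pi/2-a),P0,R0))
```

```text
[-0.33942657  0.24476531  2.204569    0.81399063  0.23887995 -2.68556652] [510.40271926 -62.19319127 197.39051826] [ 0.52411829 -0.00262662 -0.85164142] [-1.02520592 -1.50310829 -0.34016032]
[-0.037 -0.074  0.05  -0.031  0.012 -0.001]
0.75 [541.1615348  -72.76082148 134.36573336] [-0.     0.042  0.185  0.     0.     0.   ]
0.75 [550.01898318 -72.49945093 143.87768866] [-0.     0.084  0.176  0.     0.     0.   ]
0.9 [564.99935229 -72.0574018  159.9663793 ] [-0.     0.155  0.16   0.064 -0.     0.   ]
1.1 [586.25713627 -71.4301152  175.99461767] [-0.     0.244  0.156  0.127 -0.     0.   ]
1.3 [610.27411378 -70.72140876 187.47825037] [-0.     0.332  0.169  0.191 -0.     0.   ]
1.5 [636.09280372 -69.95953639 193.9594612 ] [-0.     0.415  0.2    0.286  0.     0.   ]
1.7 [662.6838964  -69.17487153 195.17986473] [-0.     0.491  0.247  0.382  0.     0.   ]
1.85 [682.49635354 -68.59023444 192.60550446] [-0.     0.54   0.291  0.382  0.     0.   ]
```

Run:
```python
from h import *
print(rows([490,-74,200],tool(np.pi/2-.3)))
```

```text
[-0.038 -0.054 -0.043  0.16   0.011 -0.003]
```

>>> send_rows --moves '[[[-0.01, -0.02, -0.015, 0.05, 0.004, -0.001], [-0.02, -0.04, -0.03, 0.1, 0.008, -0.002], [-0.038, -0.054, -0.043, 0.16, 0.011, -0.003], [-0.038, -0.054, -0.043, 0.16, 0.011, -0.003], [-0.038, -0.054, -0.043, 0.16, 0.011, -0.003]]]'

```text
t: 6.47
eef_pos: [489.2, -75.2, 200.4]
tcp_rot: [2.843, 0.001, 1.597]
ft_force: [-0.7, -0.5, -0.4]
opening: 0.007
```

Run:
```python
from h import *
s=env.state();print(s['joints'],s['eef_pos'],R.from_euler('xyz',s['tcp_rot']).as_matrix()[:,2],s['ft_force'])
```

```text
[-0.34297066  0.24747162  2.07823369  0.20430896  0.54544475 -2.10066696] [489.19258339 -75.21490776 200.40396673] [ 0.29395901  0.00680101 -0.95579383] [-0.69064498 -0.45305052 -0.3850915 ]
```

```bash
cat >> h.py <<'E'
def tg(th,phi,h,k=17):
    e=np.array([75-150*np.cos(th),62+150*np.sin(th)]); d=np.array([np.cos(phi),-np.sin(phi)]); n=np.array([np.sin(phi),np.cos(phi)])
    q=e+k*d-h*n; return np.array(f(q[0],0,q[1]))
E
python3 - <<'E'
from h import *
H=np.pi/2
for th,a,h in [(.75,.35,45),(.75,.35,30)]: print(th,tg(th,H-a,h),rows(tg(th,H-a,h),tool(H-a)))
P0=tg(.75,H-.35,30);R0=tool(H-.35)
for th,a,h in [(.75,.35,20),(.75,.35,12),(.8,.35,8),(.9,.35,8),(1.,.3,8),(1.1,.3,8),(1.2,.25,8)]: print(th,tg(th,H-a,h),rows(tg(th,H-a,h),tool(H-a),P0,R0))
E
```

```text
0.75 [509.33513716 -73.69997266 132.84607655] [ 0.004 -0.002  0.235 -0.033  0.001 -0.002]
0.75 [523.41959713 -73.28436052 137.98954366] [ 0.004  0.048  0.232 -0.033  0.001 -0.002]
0.75 [532.80923711 -73.00728576 141.41852174] [-0.     0.033  0.     0.     0.     0.   ]
0.75 [540.32094909 -72.78562595 144.1617042 ] [ 0.    0.06 -0.    0.    0.    0.  ]
0.8 [549.32184594 -72.52002244 150.89089506] [ 0.     0.096 -0.011  0.     0.     0.   ]
0.9 [560.58145598 -72.18776756 160.78651787] [ 0.     0.142 -0.029  0.     0.     0.   ]
1.0 [571.83957545 -71.85555666 169.61576575] [ 0.     0.188 -0.044  0.032  0.     0.   ]
1.1 [584.83984433 -71.47193744 177.07622204] [ 0.     0.237 -0.052  0.032  0.     0.   ]
1.2 [597.59346427 -71.09559648 183.35512005] [ 0.     0.284 -0.057  0.064 -0.     0.   ]
```

>>> send_rows --moves '[[[0.004, -0.002, 0.06, -0.033, 0.001, -0.002], [0.004, -0.002, 0.12, -0.033, 0.001, -0.002], [0.004, -0.002, 0.18, -0.033, 0.001, -0.002], [0.004, -0.002, 0.22, -0.033, 0.001, -0.002], [0.004, -0.002, 0.235, -0.033, 0.001, -0.002], [0.004, 0.02, 0.235, -0.033, 0.001, -0.002], [0.004, 0.048, 0.232, -0.033, 0.001, -0.002], [0.004, 0.048, 0.232, -0.033, 0.001, -0.002]]]'

```text
t: 7.13
eef_pos: [524.1, -72.2, 138.7]
tcp_rot: [2.787, -0.001, 1.599]
ft_force: [-0.3, -0.4, 0.1]
opening: 0.006
```

Run:
```python
from h import *
s=env.state();print(s['joints'],s['eef_pos'],R.from_euler('xyz',s['tcp_rot']).as_matrix()[:,2],s['ft_force'])
H=np.pi/2; print(rows(tg(.75,H-.35,30),tool(H-.35)))
c=cam('wrist','w4.png')
```

```text
[-0.32253137  0.38632685  2.10920335  0.37642425  0.33397029 -2.25879784] [524.13669785 -72.16055451 138.66335448] [ 0.34679177  0.01115006 -0.93787587] [-0.34326908 -0.3767216   0.12697363]
[-0.004 -0.003  0.001  0.003 -0.001 -0.001]
```

View pics/w4.png

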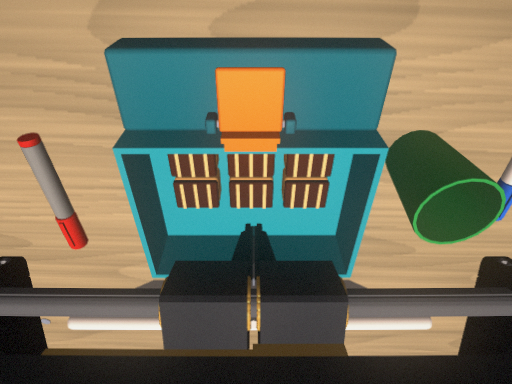

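The wrist view shows the open tub, with the fingertips at about (254,228) in front of and below the lid edge. The edge itself is at row ~325, behind the jaws. Starting the push.

>>> send_rows --moves '[[[0, 0.033, 0, 0, 0, 0], [0, 0.06, 0, 0, 0, 0], [0, 0.08, -0.006, 0, 0, 0], [0, 0.096, -0.011, 0, 0, 0], [0, 0.12, -0.02, 0, 0, 0], [0, 0.142, -0.029, 0, 0, 0], [0, 0.165, -0.037, 0.016, 0, 0], [0, 0.188, -0.044, 0.032, 0, 0], [0, 0.188, -0.044, 0.032, 0, 0]]]'

```text
t: 7.93
eef_pos: [573.6, -71.0, 171.8]
tcp_rot: [2.836, -0.001, 1.598]
ft_force: [-0.9, -0.5, -0.2]
opening: 0.004
```

```bash
cat > look.py <<'E'
import sys
from h import *
s=env.state();print(s['t'],s['joints'],s['eef_pos'],R.from_euler('xyz',s['tcp_rot']).as_matrix()[:,2],s['ft_force'])
out=[]
for n,(r0,c0) in dict(top=(120,230),scene=(100,90)).items():
    c=cam(n); im=cv2.resize(c['image'],None,fx=2,fy=2)
    for th,col in [(0,(0,0,255))]+[(float(a),(255,0,255)) for a in sys.argv[2:]]:
        p=proj(c,[edge(th,-100),edge(th,100),f(75,100,62),f(75,-100,62)])*2
        cv2.polylines(im,[np.int32(p)],True,col,1)
    out.append(im[2*r0:2*r0+300,2*c0:2*c0+400])
cv2.imwrite('pics/'+sys.argv[1],np.hstack(out)[:,:,::-1])
E
python3 look.py b5.png 1.0
python3 - <<'E'
from h import *
H=np.pi/2
for th,a,h in [(1.1,.3,8),(1.2,.25,8),(1.3,.2,8),(1.4,.15,8),(1.5,.1,8),(1.6,.05,8),(1.7,0,8),(1.8,-.1,8),(1.88,-.15,8)]: print(th,tg(th,H-a,h),rows(tg(th,H-a,h),tool(H-a)))
E
```

```text
7.9333 [-0.2797576   0.39752687  1.93299344  0.18402819  0.52713396 -2.0237023 ] [573.64475309 -70.96502111 171.75332943] [ 0.30028875  0.00950841 -0.95380095] [-0.85768776 -0.51432129 -0.15123578]
1.1 [584.83984433 -71.47193744 177.07622204] [-0.004  0.048 -0.008  0.003 -0.001 -0.002]
1.2 [597.59346427 -71.09559648 183.35512005] [-0.004  0.095 -0.016  0.035 -0.001 -0.002]
1.3 [610.89878964 -70.70297548 188.28324134] [-0.004  0.142 -0.018  0.066 -0.001 -0.002]
1.4 [624.61600525 -70.29820019 191.81284611] [-0.004  0.189 -0.015  0.098 -0.001 -0.002]
1.5 [638.60126403 -69.88551534 193.91050985] [-0.004  0.236 -0.008  0.13  -0.001 -0.002]
1.6 [652.70814118 -69.4692417  194.55745268] [-0.004  0.281  0.004  0.162 -0.001 -0.001]
1.7 [666.78911397 -69.05373247 193.74972157] [-0.004  0.325  0.02   0.194 -0.001 -0.001]
1.8 [679.87985445 -68.66744356 191.96074116] [-0.003  0.365  0.039  0.257 -0.001 -0.001]
1.88 [690.64646392 -68.34973641 189.27282588] [-0.003  0.397  0.059  0.289 -0.001 -0.001]
```

View pics/b5.png

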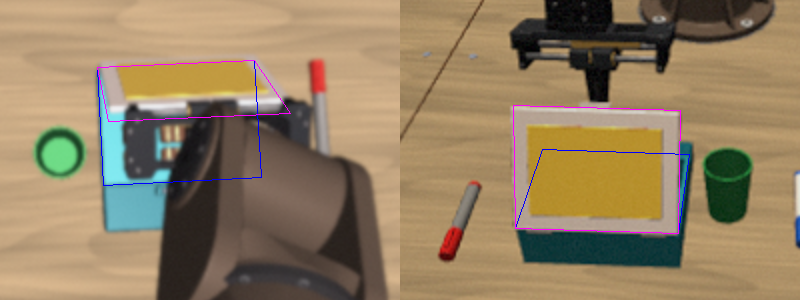

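The lid is at about 1.05 and the box hasn't moved, so I'm continuing the arc.

>>> send_rows --moves '[[[-0.002, 0.048, -0.008, 0.003, 0, 0], [-0.003, 0.08, -0.014, 0.02, 0, 0], [-0.003, 0.11, -0.017, 0.045, 0, 0], [-0.003, 0.142, -0.018, 0.066, 0, 0], [-0.003, 0.175, -0.016, 0.09, 0, 0], [-0.003, 0.205, -0.013, 0.11, 0, 0], [-0.003, 0.236, -0.008, 0.13, 0, 0], [-0.003, 0.26, -0.002, 0.146, 0, 0], [-0.003, 0.281, 0.004, 0.162, 0, 0], [-0.003, 0.305, 0.012, 0.178, 0, 0], [-0.003, 0.325, 0.02, 0.194, 0, 0], [-0.003, 0.345, 0.03, 0.22, 0, 0]]]'

```text
t: 9.03
eef_pos: [672.9, -68.7, 192.3]
tcp_rot: [-3.098, -0.004, 1.598]
ft_force: [-0.5, -0.0, 0.1]
opening: 0.003
```

```bash
python3 look.py b6.png 1.75 1.95
python3 - <<'E'
from h import *
H=np.pi/2
for th,a,h in [(1.8,-.1,8),(1.88,-.1,8)]: print(th,tg(th,H-a,h),rows(tg(th,H-a,h),tool(H-a)))
E
```

```text
9.0333 [-0.19693763  0.60973639  1.42333164 -0.00663886  1.15150711 -1.79260596] [672.90240534 -68.69266448 192.26540764] [-0.04331633  0.00245937 -0.99905838] [-0.53814503 -0.04606411  0.12554338]
1.8 [679.87985445 -68.66744356 191.96074116] [-0.001  0.02  -0.003  0.036 -0.002 -0.001]
1.88 [691.43953418 -68.32633405 188.77002566] [-0.001  0.059  0.006  0.036 -0.002 -0.001]
```

View pics/b6.png

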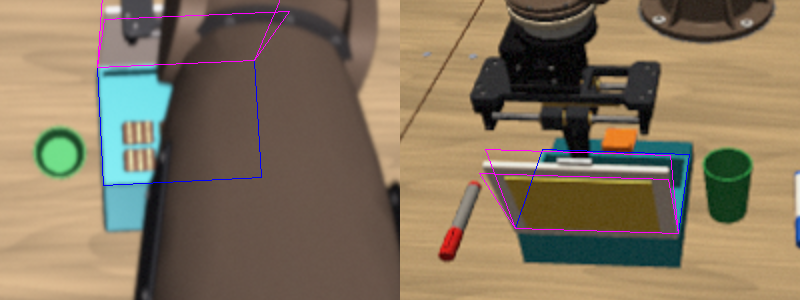

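>>> send_rows --moves '[[[0, 0.02, -0.003, 0.02, 0, 0], [0, 0.03, 0, 0.03, 0, 0], [0, 0.03, 0, 0.03, 0, 0], [0, 0, -0.01, 0.03, 0, 0], [0, -0.05, -0.05, 0, 0, 0], [0, -0.15, -0.15, 0, 0, 0], [0, -0.25, -0.25, 0, 0, 0], [0, -0.35, -0.3, 0, 0, 0], [0, -0.45, -0.35, 0, 0, 0], [0, -0.55, -0.35, 0, 0, 0], [0, -0.65, -0.35, 0, 0, 0], [0, -0.65, -0.35, 0, 0, 0]]]'

```text
t: 10.13
eef_pos: [477.7, -73.8, 306.8]
tcp_rot: [-3.101, -0.002, 1.598]
ft_force: [0.8, -0.4, 0.9]
opening: 0.006
```

>>> send_rows --moves '[[[0, 0, 0, 0, 0, 0], [0, 0, 0, 0, 0, 0], [0, 0, 0, 0, 0, 0], [0, 0, 0, 0, 0, 0], [0, 0, 0, 0, 0, 0], [0, 0, 0, 0, 0, 0]]]'

```text
t: 10.63
eef_pos: [483.3, -74.3, 305.4]
tcp_rot: [-3.099, -0.003, 1.598]
ft_force: [-0.2, -0.2, -0.3]
opening: 0.002
```

```bash
python3 look.py b7.png 1.95
```

```text
10.6333 [-0.28207007  0.22981471  1.739136   -0.01113496  1.21425211 -1.87615031] [483.25737399 -74.30163676 305.36811013] [-0.042837    0.00155026 -0.99908087] [-0.22940549 -0.20734295 -0.31987802]
```

View pics/b7.png

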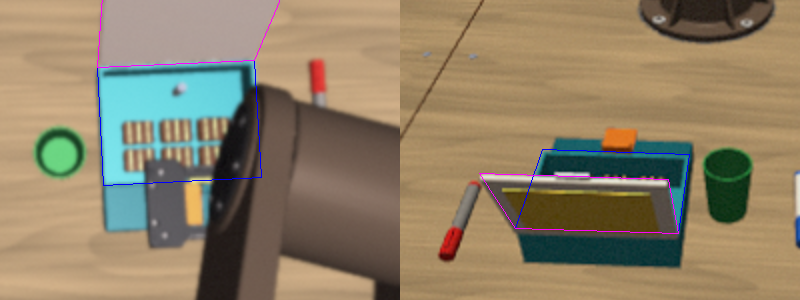

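The lid matches the 1.95 outline in both views. The box, cup and markers are where they were, and the arm is clear.

```bash
python3 -c "
from cell import env; print(env.job_done(), env.state()['ft_force'])"
```

```text
the job is handed in; nothing more can be done
the job is handed in; nothing more can be done
```

The snack box is open. I pressed the orange tab with the closed fingertips and the lid sprang up to about 0.75. I then pushed its front edge up and back along the arc until it rested on its stop.

- **Last check:** before hand-in, at 10.6 s on the clock, the lid matched the drawn 1.95 rad outline in both the top and scene views. The box still lined up with its starting outline. The cup and the red marker looked unmoved; the blue marker was mostly outside those last crops, so I did not check it closely. The fingers were well clear and the wrist force was about zero.
- **Press force:** pressing the tab reached about 27 N, with 23 N up and 13 N towards the robot. That is more than the 4 to 10 N needed to hold the tab down. The box did not visibly move.
- **Steep tilt dropped:** my first approach under the lid, at a 0.6 rad tilt, fell about 25 mm short, with the last joint reaching -2.686 rad against its ±2.69 limit. I backed off to 0.35 rad or less for the push.
- **Not confirmed:** the hand-in gives no verdict, and my force reading right after it returned nothing.

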